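# Unpin the tool chest, open it and put the spatula away

## Task

Put the plaster spatula away in the tool chest: pull the retaining pin out of the hasp staple and lay it on the bench, lift the lid up and over until it stands upright by itself, then lay the spatula flat and lengthwise in the empty tray on the hasp side. Leave the lid open, and leave the bowl, the tape and the cup where they stand.

Things in the scene. Friction and masses are not known exactly. Their poses are not given: they have to be found in the camera images.
- chest: plywood tool chest with steel corners, 170 (x) x 300 (y) x 80 mm high plus a 14 mm lid, walls 8 mm; heavy, does not shift. Origin: centre of its underside, on the bench. x points from its hasp face (x = -85 mm, turned to the robot's right) to its hinged side (left), y along its length, towards the robot, z up. Two trays along y: the one on the hinge side holds a brush and a screwdriver (fixed)
- front_tray (a point): floor centre of the empty tray on the hasp side, in the chest's frame at (-40, 0, 30) mm; axes as the chest's. The tray is 74 mm wide (x) and 284 mm long (y); the chest's walls stand 50 mm above its floor, the 6 mm divider between the two trays (at the chest's x = 0) 30 mm
- lid (a joint): angle of the lid: 0 shut (as at the start), 1.57 upright, 1.75 leaning back on its stop. It turns about the chest's left top edge, opening to the left. The hinge is a little stiff (0.11 N m) and the lid weighs 0.45 kg: let go below about 1.1 rad it falls shut, above 1.25 it stays where it is left
- lid_hinge (a point): middle of the hinge line, which runs along the chest's y: in the chest's frame at (85, 0, 80) mm
- lid_handle (a point): middle of the lifting handle on top of the lid, a dark round bar 12 mm thick along the chest's y, 84 mm clear between its two feet, 34 mm clear above the lid, its axis 38 mm from the lid's free edge. Lid shut: at (-47, 0, 134) mm in the chest's frame, i.e. 132 mm from the hinge line and 54 mm above it; it turns with the lid. The bar can turn between the fingers that hold it
- staple (a point): middle of the eye of the hasp staple, in the chest's frame at (-125, -80, 102) mm. The staple is a fixed 6 mm steel loop on a bracket before the hasp face; it stands up through the slotted hasp plate of the lid (50 mm along y, 4 mm thick, top 98 mm above the bench). The eye above the plate is 14 mm wide (x), 15 mm high, and opens along the chest's y
- pin: retaining pin, 75 g: steel shank 8 mm thick along its y. Origin: on the shank's axis, in the staple's eye at the start. Nose at y = -62 mm; 14 mm shoulder at y = +31 mm, red grip at y = +85 mm. At the start it lies level in the eye, on the hasp plate, axes as the chest's, and pulls straight out along the chest's +y, to the robot; the nose leaves the plate after 90 mm. Till then the lid is held
- pin_grip (a point): centre of the pin's red moulded grip, a block 18 (x, across the shank) x 46 (y, along it) x 20 mm high, at (0, 85, 0) mm in the pin's frame; at the start it stands free in the air, 31 mm clear before the chest's hasp face, its centre 102 mm above the bench; the shank runs on from its far end
- spatula: plaster spatula, 221 mm long along its y, 30 mm wide, 21 mm high, 70 g, lying flat on the bench to the right of the chest. Origin: centre of its underside. Wooden grip, 20 mm wide and 20 mm high, from y = +15 to +110 mm; thin steel blade, 28 mm wide, 10 mm above the underside, from y = +10 to -110 mm. It balances at about y = +45 mm
- plaster_bowl: green plaster bowl, 128 mm across, 75 mm high, to the right of the spatula; origin: centre of its underside. Bystander
- masking_tape: roll of masking tape lying flat, 106 mm across, 24 mm high, left of the chest's far end; origin: centre of its underside. Bystander
- liner_cup: beige cup, 72 mm across, 75 mm high, left of the chest's near end; origin: centre of its underside. Bystander

How it is judged:
By the outcome, as a careful person would: the job done as asked, in the order asked, and still so for the second after the job is handed in, with the robot touching nothing.
It also fails if it takes over 64 s, if anything falls off the work surface, if the arm or the gripper's body presses on something with over 40 N, if the wrist force passes 120 N, or if a joint passes its speed limit or range.

## Robot

A 6-joint arm with a two-finger parallel gripper is mounted at the origin on a cart in front of the work surface, level with it; the furniture and walls round the work are solid. World frame = base frame: x ahead of the robot, y to its left, z up, the work surface at z = 0. Lengths are in mm, angles in degrees, forces in N, time in s.
With the tool pointing down it reaches from about 300 to 775 mm from the base axis. Payload 14.6 kg.
Tool frame: the origin (TCP) lies between the finger pads; the fingertips stand 22 mm ahead of it and the grasp point (between the pads) lies 3 mm ahead of it; z points along the fingers, y is the line along which they close (so a half turn about z gives the same grasp; the last joint's range is limited). The gripper opens to 94 mm and grips with 3 to 60 N. Pads are 16 mm wide; open, the fingers measure 119 mm over their backs; the gripper's body (75 mm by 177 mm) begins 78 mm behind the grasp point.
Start: joints at [-71.425, 17.183, 87.147, -0, 75.671, -3.816], TCP at [209.503, -508.525, 227.446] pointing down, gripper open.
Joint ranges: [-173.82, 173.82], [-45.26, 126.66], [13.44, 144.39], [-59.66, 239.66], [0, 175.72], [-146.38, 146.38]. Speed limits (degrees/s): [127.2, 127.2, 147.25, 180, 180, 180].

## Interface

Orientations are given as a 3x3 rotation matrix whose columns are the frame's x, y, z axes.
In Python, from station import bot gives the robot as it stands.
- The arm moves only by the tool drive_effector, called after "Emit:" by a JSON object that holds its "method" and its "body". Schema: {"type":"object","properties":{"ticks":{"type":"array","items":{"type":"object","properties":{"sx":{"type":"number"},"sy":{"type":"number"},"sz":{"type":"number"},"ax":{"type":"number"},"ay":{"type":"number"},"az":{"type":"number"}},"additionalProperties":false},"minItems":1,"maxItems":10},"finger_gap":{"type":"number"},"squeeze":{"type":"number"},"only":{"type":"string"},"quiet":{"type":"boolean"},"lines":{"type":"string"}},"required":["ticks"],"additionalProperties":false}. ticks is a list of rows, 1 to 10 of them, each an object with the fields sx, sy, sz (the shift in units of 100 mm), ax, ay, az (a rotation vector in degrees); a field left out counts as zero; each row is the pose to reach, as a shift and turn from the pose commanded when the call began, along the tool's axes at that moment; what a row does not reach only later rows make up. A row lasts 1/8 s, in which the tool goes at most 62.5 mm and 10.7 degrees, less where a joint would pass 70% of its speed; a pose out of reach is approached as far as the arm can. finger_gap is the finger opening in mm, set as the call begins (left out keeps the last). The fingers move at their own pace and stop on an object; squeeze is the grip in N (left out, the last holds). Time passes only in rows, so rows that do not move let the fingers close. The tool returns the time, the measured TCP pose, the force, the opening and the grip force at its end. only (a regular expression) keeps the lines of the reply that match it, lines (a string "A,B") keeps lines A to B, and quiet returns only ok. Input that does not fit is refused with a message, and nothing moves.
- bot.state(): the state, without advancing time (a new reading comes with each control period).
- bot.snapshot(name): name is "side" or "top"; returns a dict with "pixels" (420x560x3 uint8, blue, green, red), "camera_matrix" (3x3 intrinsics, pixels), "T" (4x4, takes a point from camera to world coordinates). Camera axes: x right, y down, z forward; pixel columns grow to the right and rows downward; lengths in mm; the calibration is good to about 2 mm. A picture is of the moment at which its call begins. There is no depth.
- bot.close_job(): hands the job in; it is judged then, once.
The state is a dict: "time_s": time; "joint_positions": joint angles; "qvel": joint speeds; "tau": joint torques, N m; "ee_pos": TCP position; "orientation": TCP orientation; "wrist_force": force on the tool from outside, world axes, zero at the start; "moment": the same for the moment, N m; "gripper_width": finger opening in mm; "grasp_force": force on a finger pad.
Only numpy, scipy, OpenCV 4.12 (cv2) and the standard library are available. Lean on these libraries where they do the work, as an engineer would, in place of code of your own. Each camera call takes 0.05 s, during which the arm holds its last target. There are 200 camera calls.

## Working session

There is one attempt and no reset: what is moved stays moved. The work goes in short steps, Python scripts to look and compute and a tool call to move; the robot and the scene stay as the last step left them, time stands still between calls to the robot, and variables do not carry over. Pictures are saved under pics/ and viewed, at most 10 in all, crops included, and the job is handed in when it is done.

```bash
ls; mkdir -p pics; python3 - <<'E'
from station import bot
import cv2,numpy as np
for n in("top","side"):
    s=bot.snapshot(n); cv2.imwrite(f"pics/{n}0.png",s["pixels"]); np.savez(f"{n}0.npz",**s)
    print(n,s["camera_matrix"].round(1).tolist(),s["T"].round(3).tolist())
s=bot.state();print(s)
E
```

```text
pics
station.py
top [[511.0, 0.0, 283.9], [0.0, 511.0, 206.3], [0.0, 0.0, 1.0]] [[0.028, -0.994, 0.102, 394.951], [-1.0, -0.029, -0.005, -19.018], [0.008, -0.102, -0.995, 1615.348], [0.0, 0.0, 0.0, 1.0]]
side [[521.3, 0.0, 280.8], [0.0, 521.3, 209.5], [0.0, 0.0, 1.0]] [[0.994, -0.065, 0.084, 406.831], [-0.106, -0.626, 0.773, -1466.752], [0.002, -0.777, -0.629, 1285.421], [0.0, 0.0, 0.0, 1.0]]
{'time_s': 0.1, 'joint_positions': array([-7.14251808e+01,  1.72137525e+01,  8.71767921e+01, -4.64224863e-04,
        7.56699939e+01, -3.81584433e+00]), 'qvel': array([-0.12047017, -0.07852522,  0.02361209,  0.00565128,  0.05737073,
        0.0074593 ]), 'tau': array([-8.93315628e-04, -5.32644582e+01, -3.53282475e+01,  7.09276437e-02,
        2.35144689e-02, -6.84691327e-05]), 'ee_pos': array([ 209.43407098, -508.33456314,  226.93017709]), 'orientation': array([[ 9.24607363e-01,  3.80921391e-01, -3.44012121e-04],
       [ 3.80921541e-01, -9.24606825e-01,  9.99055407e-04],
       [ 6.24856197e-05, -1.05477561e-03, -9.99999442e-01]]), 'wrist_force': array([-0.06091082,  0.52421549,  0.10647363]), 'moment': array([ 0.04792574,  0.05135527, -0.04569011]), 'grasp_force': 0.0, 'gripper_width': 94.00281278685928}
```

View pics/top0.png

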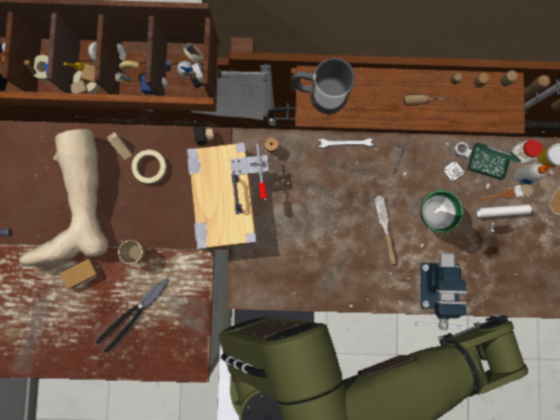

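View pics/side0.png

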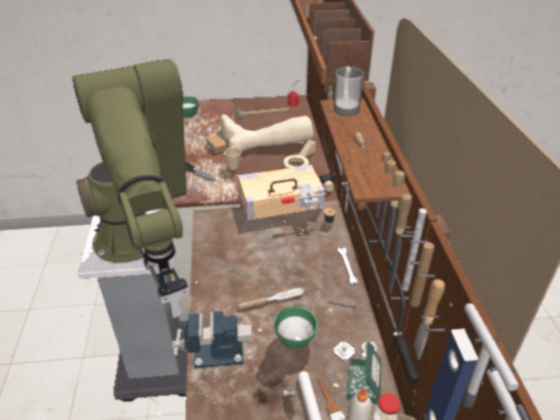

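The top view shows the chest at about (222,196), the red pin grip at (263,190), the spatula from (380,198) to (392,262), and the bowl at (442,211). The side view agrees, with the chest at (283,192) and the red grip at (288,200).

```bash
cat > h.py <<'E'
import cv2,numpy as np
def load(n): return dict(np.load(n+".npz"))
def ray(s,uv):
    d=np.linalg.solve(s["camera_matrix"],np.array([uv[0],uv[1],1.])); return s["T"][:3,3],s["T"][:3,:3]@d
def plane(s,uv,z):
    o,d=ray(s,uv); return o+d*(z-o[2])/d[2]
def proj(s,p):
    q=np.linalg.inv(s["T"])@np.append(p,1); q=s["camera_matrix"]@q[:3]; return q[:2]/q[2]
def tri(s1,u1,s2,u2):
    o1,d1=ray(s1,u1);o2,d2=ray(s2,u2)
    t=np.linalg.lstsq(np.c_[d1,-d2],o2-o1,rcond=None)[0]; a=o1+d1*t[0];b=o2+d2*t[1]
    return (a+b)/2,np.linalg.norm(a-b)
def blobs(s,lo,hi,box,amin=15):
    x0,y0,x1,y1=box; m=np.zeros((420,560),np.uint8)
    m[y0:y1,x0:x1]=cv2.inRange(cv2.cvtColor(s["pixels"],cv2.COLOR_BGR2HSV),lo,hi)[y0:y1,x0:x1]
    n,l,st,c=cv2.connectedComponentsWithStats(m)
    return [(st[i,4],c[i].round(1),cv2.minAreaRect(np.argwhere(l==i)[:,::-1].astype(np.float32))) for i in range(1,n) if st[i,4]>=amin]
E
python3 - <<'E'
from h import *
T,S=load("top0"),load("side0")
r1=blobs(T,(0,150,120),(8,255,255),(250,170,280,215)); r2=blobs(S,(0,150,120),(8,255,255),(270,180,310,215))
print(r1,r2)
p=tri(T,r1[0][1],S,r2[0][1]); print("grip",p, plane(T,r1[0][1],102))
y=blobs(T,(12,60,120),(30,255,255),(180,135,262,260),200); print("lid",y)
# crops
a=cv2.resize(T["pixels"][135:260,175:300],None,fx=5,fy=4.7,interpolation=cv2.INTER_CUBIC)
a=cv2.resize(T["pixels"][135:265,180:280],None,fx=4,fy=4,interpolation=cv2.INTER_CUBIC)
b=cv2.resize(T["pixels"][185:275,360:440],None,fx=5,fy=5,interpolation=cv2.INTER_CUBIC)
c=np.zeros((520,800,3),np.uint8); c[:520,:400]=a; c[:450,400:800]=b
cv2.imwrite("pics/crop1.png",c)
E
```

```text
[(np.int32(107), array([262.3, 190.3]), ((262.22998046875, 190.1099853515625), (16.12203598022461, 6.646804332733154), 81.8698959350586))] [(np.int32(61), array([287.6, 199.6]), ((287.6216125488281, 199.729736328125), (5.260767459869385, 11.507928848266602), 80.53767395019531))]
grip (array([595.39042713,  39.03324201, 104.82180101]), np.float64(1.0660266149837963)) [596.30346209  39.13316241 102.        ]
lid [(np.int32(4938), array([222. , 194.6]), ((222.6926727294922, 190.47833251953125), (66.93728637695312, 114.55082702636719), 3.0447781085968018))]
```

View pics/crop1.png

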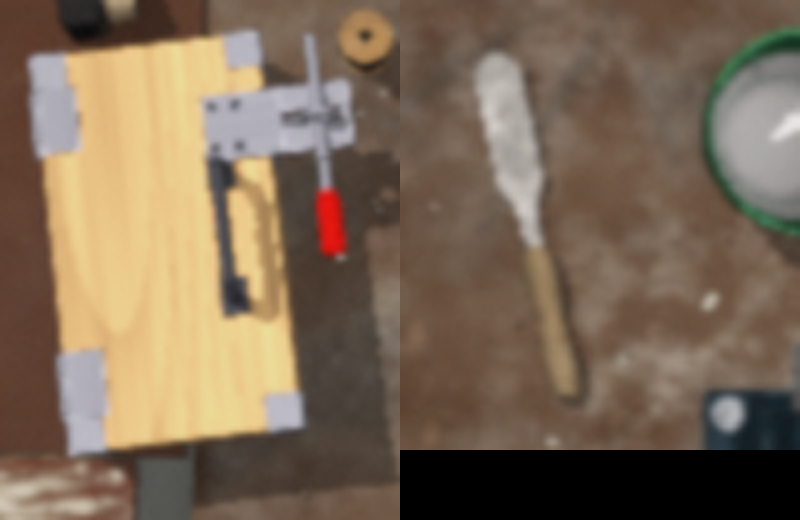

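The crop shows the lid's top corners at crop pixels (28,57), (258,32), (304,427) and (70,455). The pin runs from its nose at (308,35) to the end of the red grip at (333,255). The spatula runs from its blade tip at (494,52) to the grip end at (569,397).

```bash
python3 - <<'E'
from h import *
np.set_printoptions(precision=1,suppress=True)
T,S=load("top0"),load("side0")
f=lambda x,y:(180+(x-1.5)/4,135+(y-1.5)/4)
C=[plane(T,f(*c),94) for c in((28,57),(258,32),(304,427),(70,455))]
print(np.array(C)); L=lambda a,b:np.linalg.norm(a-b)
print("sides",[L(C[i],C[(i+1)%4]) for i in range(4)],"ctr",np.mean(C,0))
yv=(C[3]+C[2]-C[0]-C[1])/2; print("y dir deg",np.degrees(np.arctan2(yv[1],yv[0])))
xv=(C[0]+C[3]-C[1]-C[2])/2; print("x dir deg",np.degrees(np.arctan2(xv[1],xv[0])))
n=plane(T,f(308,35),102);e=plane(T,f(333,255),102);print("pin",n,e,L(n,e),np.degrees(np.arctan2(*(e-n)[1::-1])))
yaw=np.arctan2(yv[1],yv[0])-np.pi/2
R=np.array([[np.cos(yaw),-np.sin(yaw),0],[np.sin(yaw),np.cos(yaw),0],[0,0,1]])
ctr=np.mean(C,0)*[1,1,0]
for k,p in dict(grip=(-125,5,102),handle=(-47,0,134),tray=(-40,0,30)).items(): print(k,ctr+R@p,proj(T,ctr+R@p),proj(S,ctr+R@p))
g=lambda x,y:(360+(x-402)/5,185+(y-2)/5)
t=plane(T,g(494,52),10);e=plane(T,g(569,397),12);print("spat",t,e,L(t,e),np.degrees(np.arctan2(*(e-t)[1::-1])))
w=blobs(T,(8,70,70),(25,255,255),(383,233,400,270),10);print(w,plane(T,w[0][1],15))
w2=blobs(T,(8,70,70),(25,255,255),(225,175,240,215),10)
d=blobs(T,(0,0,0),(180,255,75),(228,170,246,218),10);print(d,plane(T,d[0][1],134))
E
```

```text
[[716.8 272.2  94. ]
 [741.3  99.2  94. ]
 [443.9  54.2  94. ]
 [418.2 226.8  94. ]]
sides [np.float64(174.6648155102277), np.float64(300.8515244279783), np.float64(174.43442634247126), np.float64(302.08759460966957)] ctr [580.1 163.1  94. ]
y dir deg -171.37958307363547
x dir deg 98.26017245361967
pin [738.3  60.9 102. ] [572.1  36.6 102. ] 168.01174772996038 -171.6956558142332
grip [593.8  38.8 102. ] [262.4 191.1] [287.3 200.3]
handle [587.1 116.6 134. ] [235.3 191.2] [283.2 181. ]
tray [586.  123.6  30. ] [235.9 195.8] [282.6 201.6]
spat [ 604.4 -325.6   10. ] [ 388.3 -374.2   12. ] 221.45186703769653 -167.32293911196325
[(np.int32(590), array([390.7, 251. ]), ((391.0, 251.0), (36.0, 16.0), 90.0))] [ 428.5 -364.8   15. ]
[(np.int32(17), array([235.8, 178.4]), ((235.8654022216797, 178.32693481445312), (5.295135974884033, 2.7456257343292236), 78.69007110595703)), (np.int32(32), array([238.2, 207.9]), ((238.2000274658203, 207.9000244140625), (8.049844741821289, 4.0249223709106445), 63.43495178222656))] [624.9 116.6 134. ]
```

Sides (174×301), heights, pin length (168) and spatula length (221) all agree with the given sizes. The grip found by triangulation is also within 2 mm of the chest model. Next I work out the move to above the pin.

```bash
cat > d.py <<'E'
# usage: d.py x y z yaw_of_tool_x(deg) : shift/turn in tool axes; or d.py c X Y Z : chest coords for the TCP
import sys,numpy as np
from station import bot
from scipy.spatial.transform import Rotation as Ro
np.set_printoptions(precision=1,suppress=True)
C=np.array([581,163.1,0]); Y=8.5; a=sys.argv[1:]
R=Ro.from_euler('z',98.5-90,degrees=True).as_matrix()@np.array([[0,-1,0],[1,0,0],[0,0,1.]])
if a[0]=='c': p=C+R@np.array(list(map(float,a[1:4]))); yaw=float(a[4]) if len(a)>4 else Y
else: p=np.array(list(map(float,a[:3]))); yaw=float(a[3])
s=bot.state(); O=s["orientation"]; c,n=np.cos(np.radians(yaw)),np.sin(np.radians(yaw))
G=np.array([[c,n,0],[n,-c,0],[0,0,-1]])
print("goal",p,"shift",O.T@(p-s["ee_pos"]),"turn",Ro.from_matrix(O.T@G).as_rotvec(degrees=True),"now chest",R.T@(s["ee_pos"]-C))
E
sed -i "s/^R=.*/e=np.radians(98.5); R=np.array([[np.cos(e),-np.sin(e),0],[np.sin(e),np.cos(e),0],[0,0,1]])/" d.py
python3 d.py c -124.5 5 104; python3 d.py 595 39 180 8.5
```

```text
goal [594.5  39.2 104. ] shift [ 564.6 -359.5  123.3] turn [-0.1  0.  13.9] now chest [-609.1  466.7  226.9]
goal [595.  39. 180.] shift [ 565.  -359.1   47.3] turn [-0.1  0.  13.9] now chest [-609.1  466.7  226.9]
```

The manual's scale: shifts go in units of 100 mm. Converting my numbers, 10 mm is 0.1, 460 mm is 4.6.

Emit:
{"method": "drive_effector", "body": {"ticks": [{"sx":0.2, "sy":-0.13}, {"sx":0.6, "sy":-0.38}, {"sx":1.1, "sy":-0.7, "az":2}, {"sx":1.6, "sy":-1.02, "az":4}, {"sx":2.1, "sy":-1.34, "az":6}, {"sx":2.6, "sy":-1.66, "az":8}, {"sx":3.1, "sy":-1.98, "sz":0.05, "az":10}, {"sx":3.6, "sy":-2.29, "sz":0.1, "az":12}, {"sx":4.1, "sy":-2.61, "sz":0.15, "az":13.9}, {"sx":4.6, "sy":-2.93, "sz":0.2, "az":13.9}], "finger_gap": 44}}

```text
time_s: 1.35
ee_pos: [523.6, -59.5, 207.4]
orientation: [[0.989, 0.148, 0.0], [0.148, -0.989, 0.0], [0.0, -0.0, -1.0]]
wrist_force: [0.2, 0.1, 0.4]
gripper_width: 43.7
grasp_force: 0.0
```

Emit:
{"method": "drive_effector", "body": {"ticks": [{"sx":0.36, "sy":-0.22, "sz":0.07}, {"sx":0.7, "sy":-0.44, "sz":0.15}, {"sx":0.95, "sy":-0.6, "sz":0.23}, {"sx":1.03, "sy":-0.65, "sz":0.27}, {"sx":1.03, "sy":-0.65, "sz":0.27}, {"sx":1.03, "sy":-0.65, "sz":0.27}]}}

```text
time_s: 2.1
ee_pos: [615.0, 16.5, 181.0]
orientation: [[0.989, 0.147, 0.0], [0.147, -0.989, -0.0], [0.0, 0.0, -1.0]]
wrist_force: [-0.3, -0.6, -1.3]
gripper_width: 44.3
grasp_force: 0.0
```

```bash
python3 d.py 595 39 104 8.5
```

```text
goal [595.  39. 104.] shift [-16.5 -25.2  77. ] turn [ 0. -0. -0.] now chest [-150.   -11.9  181. ]
```

The second call assumed original axes; tool rotated. Fine.

Emit:
{"method": "drive_effector", "body": {"ticks": [{"sx":-0.08, "sy":-0.13}, {"sx":-0.165, "sy":-0.25, "sz":0.05}, {"sx":-0.165, "sy":-0.25, "sz":0.2}, {"sx":-0.165, "sy":-0.25, "sz":0.4}, {"sx":-0.165, "sy":-0.25, "sz":0.6}, {"sx":-0.165, "sy":-0.25, "sz":0.72}, {"sx":-0.165, "sy":-0.25, "sz":0.77}, {"sx":-0.165, "sy":-0.25, "sz":0.77}], "finger_gap": 40}}

```text
time_s: 3.1
ee_pos: [595.5, 39.4, 103.5]
orientation: [[0.989, 0.148, 0.0], [0.148, -0.989, 0.0], [0.0, -0.0, -1.0]]
wrist_force: [0.3, 0.2, 0.7]
gripper_width: 39.9
grasp_force: 0.0
```

Emit:
{"method": "drive_effector", "body": {"ticks": [{}, {}, {}, {}, {}], "finger_gap": 0, "squeeze": 25}}

```text
time_s: 3.72
ee_pos: [595.6, 39.4, 103.6]
orientation: [[0.989, 0.148, 0.0], [0.148, -0.989, -0.0], [0.0, 0.0, -1.0]]
wrist_force: [0.2, -0.3, 1.8]
gripper_width: 17.7
grasp_force: 25.0
```

Converted, -18 mm is -0.18, -8 mm is -0.08.

Emit:
{"method": "drive_effector", "body": {"ticks": [{"sx":-0.02, "sz":-0.015}, {"sx":-0.08, "sz":-0.02}, {"sx":-0.18, "sz":-0.02}, {"sx":-0.32, "sz":-0.02}, {"sx":-0.48, "sz":-0.02}, {"sx":-0.64, "sz":-0.02}, {"sx":-0.8, "sz":-0.02}, {"sx":-0.96, "sz":-0.02}, {"sx":-1.1, "sz":-0.02}, {"sx":-1.14, "sz":-0.02}]}}

```text
time_s: 4.97
ee_pos: [481.8, 22.5, 105.6]
orientation: [[0.989, 0.148, -0.0], [0.148, -0.989, -0.0], [-0.0, 0.0, -1.0]]
wrist_force: [0.3, 0.3, -1.3]
gripper_width: 17.4
grasp_force: 25.0
```

```bash
python3 d.py 475 -90 22 8.5
```

```text
goal [475. -90.  22.] shift [-23.4 110.2  83.6] turn [ 0.  0. -0.] now chest [-124.4  118.9  105.6]
```

Converted, 110 mm is 1.1, 81 mm is 0.81.

Emit:
{"method": "drive_effector", "body": {"ticks": [{"sx":-0.05, "sy":0.12}, {"sx":-0.1, "sy":0.35, "sz":0.08, "ay":-1}, {"sx":-0.18, "sy":0.6, "sz":0.2, "ay":-2}, {"sx":-0.18, "sy":0.85, "sz":0.38, "ay":-4}, {"sx":-0.18, "sy":1.02, "sz":0.55, "ay":-5}, {"sx":-0.18, "sy":1.1, "sz":0.68, "ay":-5}, {"sx":-0.18, "sy":1.1, "sz":0.76, "ay":-5}, {"sx":-0.18, "sy":1.1, "sz":0.8, "ay":-5}, {"sx":-0.18, "sy":1.1, "sz":0.81, "ay":-5}, {"sx":-0.18, "sy":1.1, "sz":0.81, "ay":-5}]}}

```text
time_s: 6.22
ee_pos: [481.3, -88.6, 24.8]
orientation: [[0.985, 0.148, -0.086], [0.148, -0.989, -0.013], [-0.087, 0.0, -0.996]]
wrist_force: [0.5, 0.5, -0.3]
gripper_width: 18.2
grasp_force: 25.0
```

```bash
python3 d.py 475 -90 22 8.5
```

```text
goal [475. -90.  22.] shift [-6.2  0.4  3.3] turn [0. 5. 0.] now chest [-234.2  135.8   24.8]
```

Emit:
{"method": "drive_effector", "body": {"ticks": [{"sz":0.008}, {"sz":0.012}], "squeeze": 3}}

```text
time_s: 6.48
ee_pos: [481.2, -88.9, 23.4]
orientation: [[0.985, 0.148, -0.086], [0.147, -0.989, -0.013], [-0.087, 0.0, -0.996]]
wrist_force: [0.8, -1.0, -0.7]
gripper_width: 18.0
grasp_force: 3.0
```

Emit:
{"method": "drive_effector", "body": {"ticks": [{}, {}, {}], "finger_gap": 40}}

```text
time_s: 6.85
ee_pos: [481.1, -88.9, 23.3]
orientation: [[0.985, 0.148, -0.086], [0.147, -0.989, -0.013], [-0.087, 0.0, -0.996]]
wrist_force: [-0.0, 0.3, 0.4]
gripper_width: 39.4
grasp_force: 0.0
```

Emit:
{"method": "drive_effector", "body": {"ticks": [{"sz":-0.1}, {"sz":-0.4}, {"sx":0.02, "sz":-0.8, "ay":2}, {"sx":0.06, "sz":-1.3, "ay":5}, {"sx":0.06, "sz":-1.65, "ay":5}, {"sx":0.06, "sz":-1.7, "ay":5}]}}

```text
time_s: 7.6
ee_pos: [502.5, -86.0, 195.0]
orientation: [[0.989, 0.148, 0.005], [0.148, -0.989, -0.001], [0.004, 0.002, -1.0]]
wrist_force: [0.4, 0.3, 0.5]
gripper_width: 40.4
grasp_force: 0.0
```

```bash
python3 - <<'E'
from station import bot
from h import *
for n in("top","side"):
    s=bot.snapshot(n); np.savez(n+"1.npz",**s)
    r=blobs(s,(0,150,120),(8,255,255),(255,170,340,260)); print(n,r,[plane(s,b[1],10) for b in r])
    if n=="side": cv2.imwrite("pics/s1.png",cv2.resize(s["pixels"][120:320,180:400],None,fx=3,fy=3))
E
python3 d.py c -47 0 138
```

```text
top [(np.int32(46), array([303.5, 233.7]), ((303.0, 234.0), (8.0, 6.0), 90.0))] [array([474.92711365, -91.17805183,  10.        ])]
side [(np.int32(62), array([259.9, 243.7]), ((259.9499816894531, 243.6499786376953), (5.515433311462402, 10.74802303314209), 81.8698959350586))] [array([480.83078419, -86.31389134,  10.        ])]
goal [587.9 116.6 138. ] shift [ 115.3 -187.4   54.3] turn [ 0. -0. -0.] now chest [-234.4  115.4  192.3]
```

View pics/s1.png

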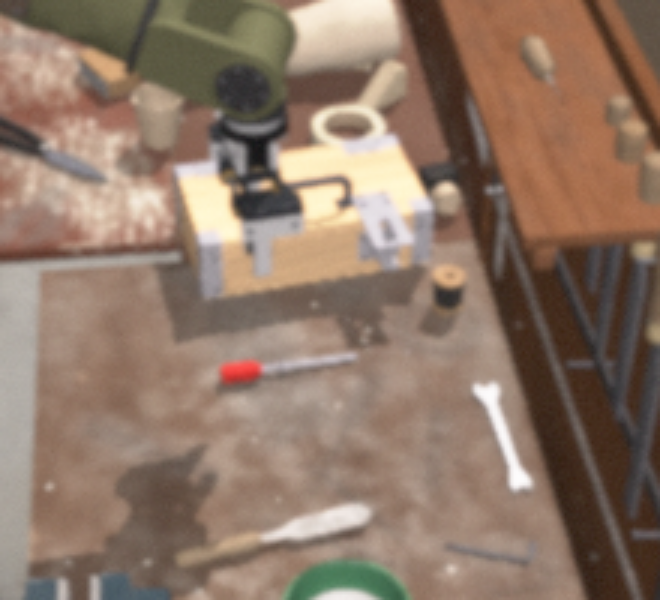

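The picture shows the pin lying on the bench, red grip at about (240,372) in the crop and clear of the spatula. The staple is empty and the lid is still shut, with the handle bar at about (320,185). Next, the handle.

Emit:
{"method": "drive_effector", "body": {"ticks": [{"sx":0.15, "sy":-0.25}, {"sx":0.4, "sy":-0.65}, {"sx":0.68, "sy":-1.1}, {"sx":0.95, "sy":-1.5, "sz":0.02}, {"sx":1.1, "sy":-1.78, "sz":0.08}, {"sx":1.15, "sy":-1.86, "sz":0.2}, {"sx":1.15, "sy":-1.86, "sz":0.38}, {"sx":1.15, "sy":-1.86, "sz":0.51}, {"sx":1.15, "sy":-1.86, "sz":0.55}, {"sx":1.15, "sy":-1.86, "sz":0.55}], "finger_gap": 50}}

```text
time_s: 8.95
ee_pos: [587.9, 114.6, 137.1]
orientation: [[0.989, 0.147, -0.0], [0.147, -0.989, 0.0], [-0.0, -0.0, -1.0]]
wrist_force: [-0.3, -0.2, 0.8]
gripper_width: 49.9
grasp_force: 0.0
```

```bash
python3 - <<'E'
from station import bot
from h import *
s=bot.snapshot("side"); cv2.imwrite("pics/s2.png",cv2.resize(s["pixels"][130:260,210:370],None,fx=4,fy=4))
E
python3 d.py c -47 0 137
```

```text
goal [587.9 116.6 137. ] shift [ 0.1 -1.8  0.5] turn [ 0. -0. -0.] now chest [-48.8   0.2 137.5]
```

View pics/s2.png

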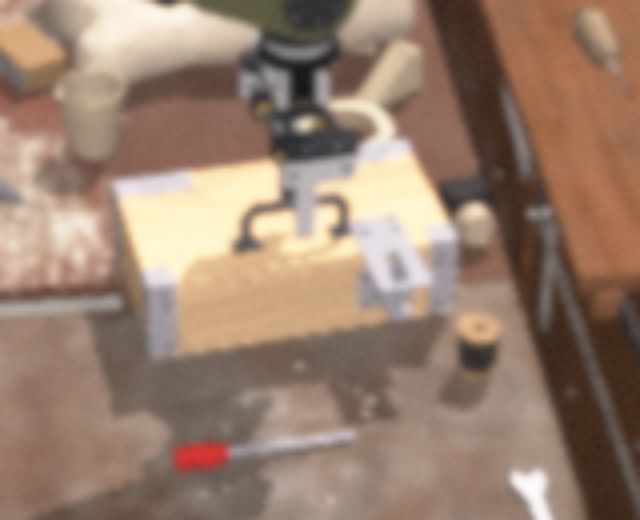

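The picture shows the fingers straddling the middle of the handle bar, at (305,215) in the crop. Closing now.

Emit:
{"method": "drive_effector", "body": {"ticks": [{}, {}, {}, {}, {}], "finger_gap": 0, "squeeze": 25}}

```text
time_s: 9.62
ee_pos: [587.6, 117.3, 137.1]
orientation: [[0.989, 0.148, -0.0], [0.148, -0.989, 0.004], [0.0, -0.004, -1.0]]
wrist_force: [-2.4, 15.2, 0.3]
gripper_width: 10.8
grasp_force: 25.0
```

```bash
python3 - <<'E'
import numpy as np
for a in np.radians([0,4,9,15,22,29,36,43,50,57,64,71,78,84,89,92]):
    c,s=np.cos(a),np.sin(a)
    x=-132*c+54*s+132; z=132*s+54*c-54
    print(round(np.degrees(a)),"dy",round(-x,1),"dz",round(-z,1))
E
python3 d.py c -47 0 137
```

```text
0 dy -0.0 dz -0.0
4 dy -4.1 dz -9.1
9 dy -10.1 dz -20.0
15 dy -18.5 dz -32.3
22 dy -29.8 dz -45.5
29 dy -42.7 dz -57.2
36 dy -57.0 dz -67.3
43 dy -72.3 dz -75.5
50 dy -88.5 dz -81.8
57 dy -105.4 dz -86.1
64 dy -122.7 dz -88.3
71 dy -140.1 dz -88.4
78 dy -157.4 dz -86.3
84 dy -171.9 dz -82.9
89 dy -183.7 dz -78.9
92 dy -190.6 dz -76.0
goal [587.9 116.6 137. ] shift [0.3 0.8 0.1] turn [-0.2 -0.   0. ] now chest [-46.2   0.3 137.1]
```

Converted, -71.5 mm is -0.715, -67 mm is -0.67.

Emit:
{"method": "drive_effector", "body": {"ticks": [{"sy":-0.03}, {"sy":-0.045, "sz":-0.04}, {"sy":-0.07, "sz":-0.09}, {"sy":-0.13, "sz":-0.2}, {"sy":-0.21, "sz":-0.32}, {"sy":-0.325, "sz":-0.455}, {"sy":-0.455, "sz":-0.57}, {"sy":-0.6, "sz":-0.67}, {"sy":-0.67, "sz":-0.715}]}}

```text
time_s: 10.75
ee_pos: [578.7, 180.8, 210.6]
orientation: [[0.989, 0.147, 0.003], [0.147, -0.989, -0.001], [0.003, 0.002, -1.0]]
wrist_force: [2.5, -8.0, 5.8]
gripper_width: 11.0
grasp_force: 25.0
```

```bash
python3 d.py c -47 0 137
```

```text
goal [587.9 116.6 137. ] shift [-0.5 64.7 73.7] turn [ 0.1 -0.2 -0. ] now chest [ 17.8  -0.3 210.6]
```

Emit:
{"method": "drive_effector", "body": {"ticks": [{"sy":-0.08, "sz":-0.04}, {"sy":-0.24, "sz":-0.103}, {"sy":-0.41, "sz":-0.146}, {"sy":-0.585, "sz":-0.17}, {"sy":-0.76, "sz":-0.17}, {"sy":-0.93, "sz":-0.15}, {"sy":-1.07, "sz":-0.115}, {"sy":-1.18, "sz":-0.08}, {"sy":-1.22, "sz":-0.065}, {"sy":-1.22, "sz":-0.065}]}}

```text
time_s: 12.0
ee_pos: [559.8, 302.9, 214.4]
orientation: [[0.989, 0.148, -0.001], [0.148, -0.989, 0.0], [-0.001, -0.0, -1.0]]
wrist_force: [4.1, 1.6, 1.5]
gripper_width: 11.1
grasp_force: 25.0
```

```bash
python3 d.py c 139 0 215; python3 - <<'E'
from station import bot
from h import *
a=bot.snapshot("side")["pixels"][80:250,190:390]; b=bot.snapshot("top")["pixels"][120:290,130:330]
cv2.imwrite("pics/s3.png",cv2.resize(np.hstack([a,b]),None,fx=2,fy=2))
E
```

```text
goal [560.5 300.6 215. ] shift [ 0.3  2.4 -0.6] turn [-0.  0.  0.] now chest [141.4   0.3 214.4]
```

View pics/s3.png

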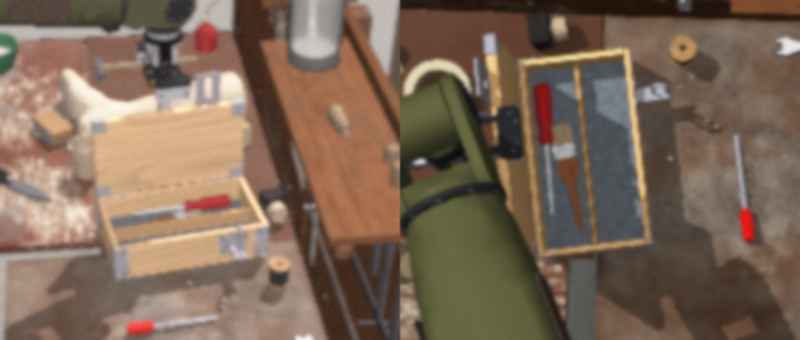

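The side crop shows the lid standing upright and the tray empty; the top crop shows the lid edge-on at about x=500 (91° by the handle's position). Releasing and rising clear.

Emit:
{"method": "drive_effector", "body": {"ticks": [{}, {}, {}], "finger_gap": 30}}

```text
time_s: 12.48
ee_pos: [559.8, 302.0, 214.9]
orientation: [[0.989, 0.148, -0.001], [0.148, -0.989, -0.0], [-0.001, 0.0, -1.0]]
wrist_force: [-0.9, 0.5, -0.3]
gripper_width: 29.6
grasp_force: 0.0
```

Emit:
{"method": "drive_effector", "body": {"ticks": [{"sz":-0.08}, {"sz":-0.25}, {"sz":-0.5}, {"sz":-0.85}, {"sz":-1.2}, {"sz":-1.45}, {"sz":-1.5}]}}

```text
time_s: 13.35
ee_pos: [560.1, 302.1, 367.8]
orientation: [[0.989, 0.148, 0.003], [0.148, -0.989, 0.002], [0.004, -0.001, -1.0]]
wrist_force: [0.4, -0.1, -0.3]
gripper_width: 29.8
grasp_force: 0.0
```

```bash
python3 d.py 463 -357 150 12.7
```

```text
goal [ 463. -357.  150.] shift [-194.1  637.8  216.4] turn [-0.1 -0.2 -4.2] now chest [140.5   0.1 367.8]
```

```bash
python3 - <<'E'
from h import *
T,S=load("top0"),load("side0")
a=cv2.resize(T["pixels"][180:330,370:480],None,fx=3.5,fy=3.5,interpolation=cv2.INTER_CUBIC); b=cv2.resize(S["pixels"][270:400,180:330],None,fx=2.75,fy=2.75,interpolation=cv2.INTER_CUBIC)
c=np.zeros((525,800,3),np.uint8); c[:525,:385]=a; c[:b.shape[0],385:385+b.shape[1]]=b; cv2.imwrite("pics/v.png",c); print(b.shape)
E
```

```text
(358, 412, 3)
```

View pics/v.png

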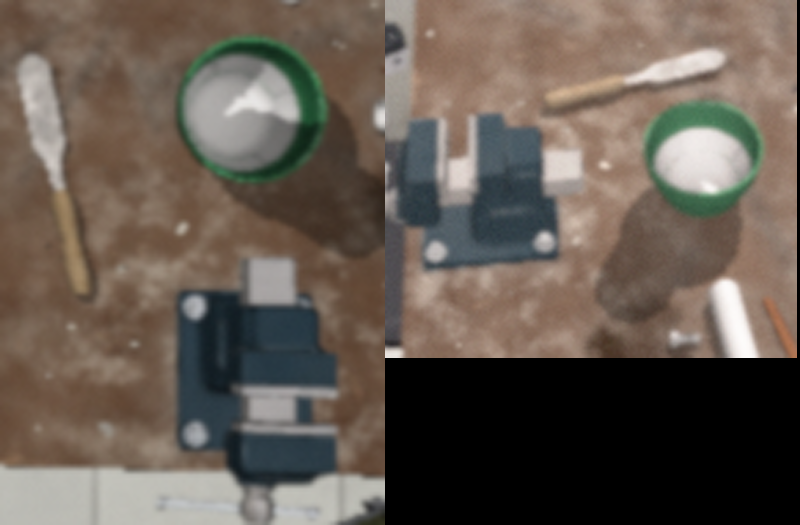

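The crop shows the vise, with its anvil block's far corner at (243,260) in the top part and (580,150) in the side part. I check its height and distance to the gripper body.

```bash
python3 - <<'E'
from h import *
T,S=load("top0"),load("side0")
print(tri(T,(439.4,254.3),S,(250.9,324.5)),tri(T,(440.9,267.1),S,(236.4,316.5)))
g=lambda x,y:(370+x/3.5-.3,180+y/3.5-.3); k=lambda x,y:(180+(x-385)/2.75-.3,270+y/2.75-.3)
print("tip",tri(T,g(30,55),S,k(724,58)),"end",tri(T,g(82,296),S,k(547,103)))
E
```

```text
(array([ 423.36484725, -498.37418278,   75.78118026]), np.float64(3.690907278849625)) (array([ 384.43845325, -492.24661854,  109.25794492]), np.float64(1.569261112423156))
tip (array([ 603.4479962 , -325.38893536,    9.00264457]), np.float64(0.5425729850039509)) end (array([ 389.65489163, -373.65854661,   10.45557346]), np.float64(4.385904597421782))
```

Converted, 480 mm is 4.8, 430 mm is 4.3.

Emit:
{"method": "drive_effector", "body": {"ticks": [{"sx":-0.05, "sy":0.15}, {"sx":-0.15, "sy":0.5}, {"sx":-0.32, "sy":1.05}, {"sx":-0.5, "sy":1.6}, {"sx":-0.68, "sy":2.15}, {"sx":-0.86, "sy":2.7}, {"sx":-1.04, "sy":3.25, "sz":0.05, "az":-1}, {"sx":-1.22, "sy":3.8, "sz":0.2, "az":-2}, {"sx":-1.38, "sy":4.3, "sz":0.42, "az":-3}, {"sx":-1.52, "sy":4.8, "sz":0.68, "az":-4.2}], "finger_gap": 44}}

```text
time_s: 14.6
ee_pos: [478.8, -197.1, 295.7]
orientation: [[0.976, 0.22, -0.001], [0.22, -0.976, 0.0], [-0.001, -0.0, -1.0]]
wrist_force: [1.4, -0.2, 0.2]
gripper_width: 44.3
grasp_force: 0.0
```

```bash
python3 d.py 462.2 -357.6 25 12.7
```

```text
goal [ 462.2 -357.6   25. ] shift [-51.3 153.  270.7] turn [-0.  0. -0.] now chest [-341.1  154.3  295.7]
```

Converted, -30 mm is -0.3, 30 mm is 0.3.

Emit:
{"method": "drive_effector", "body": {"ticks": [{"sx":-0.15, "sy":0.45, "sz":0.3}, {"sx":-0.3, "sy":0.9, "sz":0.65}, {"sx":-0.43, "sy":1.3, "sz":1.05}, {"sx":-0.51, "sy":1.5, "sz":1.45}, {"sx":-0.51, "sy":1.53, "sz":1.8}, {"sx":-0.51, "sy":1.53, "sz":2.05}, {"sx":-0.51, "sy":1.53, "sz":2.2}, {"sx":-0.51, "sy":1.53, "sz":2.25}, {"sx":-0.51, "sy":1.53, "sz":2.25}]}}

```text
time_s: 15.72
ee_pos: [464.4, -355.7, 72.5]
orientation: [[0.976, 0.22, 0.0], [0.22, -0.976, -0.0], [0.0, 0.0, -1.0]]
wrist_force: [0.2, -0.7, 0.9]
gripper_width: 44.1
grasp_force: 0.0
```

```bash
python3 d.py 462.2 -357.6 25 12.7
```

```text
goal [ 462.2 -357.6   25. ] shift [-2.6  1.4 47.5] turn [ 0. -0. -0.] now chest [-495.9  192.    72.5]
```

Emit:
{"method": "drive_effector", "body": {"ticks": [{"sx":-0.01, "sy":0.005, "sz":0.1}, {"sx":-0.02, "sy":0.014, "sz":0.25}, {"sx":-0.026, "sy":0.014, "sz":0.38}, {"sx":-0.026, "sy":0.014, "sz":0.45}, {"sx":-0.026, "sy":0.014, "sz":0.47}, {"sx":-0.026, "sy":0.014, "sz":0.47}]}}

```text
time_s: 16.48
ee_pos: [462.3, -357.6, 25.2]
orientation: [[0.976, 0.22, 0.0], [0.22, -0.976, -0.0], [0.0, 0.0, -1.0]]
wrist_force: [0.1, 0.1, 0.4]
gripper_width: 44.2
grasp_force: 0.0
```

Emit:
{"method": "drive_effector", "body": {"ticks": [{}, {}, {}, {}], "finger_gap": 0, "squeeze": 25}}

```text
time_s: 16.98
ee_pos: [462.2, -357.6, 25.3]
orientation: [[0.976, 0.22, 0.0], [0.22, -0.976, -0.0], [0.0, 0.0, -1.0]]
wrist_force: [-1.0, -0.3, 1.7]
gripper_width: 19.8
grasp_force: 25.0
```

Emit:
{"method": "drive_effector", "body": {"ticks": [{"sz":-0.06}, {"sz":-0.22}, {"sz":-0.45}, {"sz":-0.72}, {"sy":-0.05, "sz":-1}, {"sx":0.1, "sy":-0.15, "sz":-1.25, "az":1}, {"sx":0.15, "sy":-0.35, "sz":-1.42, "az":2}, {"sx":0.25, "sy":-0.6, "sz":-1.5, "az":3}, {"sx":0.35, "sy":-0.9, "sz":-1.53, "az":4}, {"sx":0.45, "sy":-1.2, "sz":-1.53, "az":4.2}]}}

```text
time_s: 18.23
ee_pos: [479.8, -229.7, 179.6]
orientation: [[0.989, 0.147, 0.001], [0.147, -0.989, -0.001], [0.001, 0.001, -1.0]]
wrist_force: [-0.6, 0.6, -0.3]
gripper_width: 19.8
grasp_force: 25.0
```

```bash
python3 d.py c -40 35 180
```

```text
goal [552.3 118.4 180. ] shift [ 122.9 -333.6   -0.6] turn [ 0.1 -0.1 -0. ] now chest [-373.6  158.1  179.6]
```

Emit:
{"method": "drive_effector", "body": {"ticks": [{"sx":0.14, "sy":-0.3}, {"sx":0.28, "sy":-0.7}, {"sx":0.44, "sy":-1.15}, {"sx":0.6, "sy":-1.62}, {"sx":0.76, "sy":-2.09}, {"sx":0.92, "sy":-2.53}, {"sx":1.06, "sy":-2.9}, {"sx":1.14, "sy":-3.12}, {"sx":1.18, "sy":-3.22}, {"sx":1.18, "sy":-3.22}]}}

```text
time_s: 19.48
ee_pos: [548.9, 105.3, 178.5]
orientation: [[0.989, 0.148, 0.0], [0.148, -0.989, -0.0], [0.0, 0.0, -1.0]]
wrist_force: [-0.6, -0.6, -1.1]
gripper_width: 19.9
grasp_force: 25.0
```

Emit:
{"method": "drive_effector", "body": {"ticks": [{}, {}]}}

```text
time_s: 19.73
ee_pos: [548.8, 104.5, 178.2]
orientation: [[0.989, 0.147, 0.0], [0.147, -0.989, -0.0], [0.0, 0.0, -1.0]]
wrist_force: [0.1, 0.7, -1.5]
gripper_width: 19.3
grasp_force: 25.0
```

```bash
python3 d.py c -40 35 56.5; python3 - <<'E'
from station import bot
from h import *
s=bot.snapshot("top"); np.savez("top4.npz",**s)
t=bot.snapshot("side"); np.savez("side4.npz",**t)
cv2.imwrite("pics/s4.png",np.hstack([cv2.resize(s["pixels"][130:280,170:300],None,fx=3,fy=3),cv2.resize(t["pixels"][130:280,220:350],None,fx=3,fy=3)]))
E
```

```text
goal [552.3 118.4  56.5] shift [  5.4 -13.2 121.7] turn [ 0.  -0.  -0.1] now chest [-53.2  40.5 178.2]
```

View pics/s4.png

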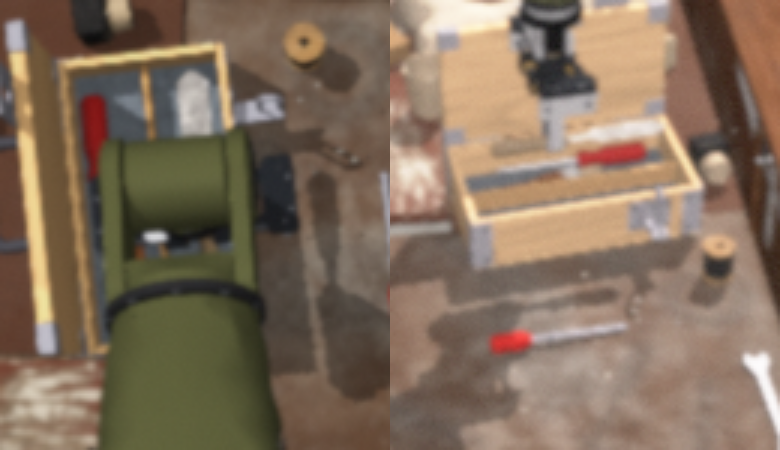

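The picture shows the spatula held level above the hasp-side tray, blade tip at (190,70) in the crop. The chest's far wall corners are at (60,62) and (222,44), and the divider at (150,65). I check these in the chest frame.

```bash
python3 - <<'E'
from h import *
np.set_printoptions(precision=1,suppress=True)
T=load("top4"); e=np.radians(98.5); R=np.array([[np.cos(e),-np.sin(e),0],[np.sin(e),np.cos(e),0],[0,0,1]]);C=np.array([581,163.1,0])
f=lambda x,y,z:R.T@(plane(T,(170+x/3-.3,130+y/3-.3),z)-C)
print("tip",f(190,70,163),"blade edges",f(174,105,163),f(212,105,163),"corners",f(58,60,80),f(222,43,80),"div",f(150,66,60),"rwall inner",f(222,75,80))
E
```

```text
tip [ -54.7 -106.2  163. ] blade edges [-35.7 -74.1 163. ] [-71.9 -69.8 163. ] corners [  83.  -150.4   80. ] [ -84.5 -148.2   80. ] div [  -7.3 -137.7   60. ] rwall inner [ -80.8 -115.3   80. ]
```

The frame is consistent and the spatula is in line with the tray. Lowering.

Converted, 84 mm is 0.84, 40 mm is 0.4.

Emit:
{"method": "drive_effector", "body": {"ticks": [{"sx":0.02, "sy":-0.05, "sz":0.02}, {"sx":0.05, "sy":-0.11, "sz":0.08}, {"sx":0.054, "sy":-0.132, "sz":0.2}, {"sx":0.054, "sy":-0.132, "sz":0.4}, {"sx":0.054, "sy":-0.132, "sz":0.62}, {"sx":0.054, "sy":-0.132, "sz":0.84}, {"sx":0.054, "sy":-0.132, "sz":1.02}, {"sx":0.054, "sy":-0.132, "sz":1.12}, {"sx":0.054, "sy":-0.132, "sz":1.15}, {"sx":0.054, "sy":-0.132, "sz":1.15}]}}

```text
time_s: 21.08
ee_pos: [552.5, 119.2, 63.4]
orientation: [[0.989, 0.148, 0.001], [0.148, -0.989, 0.0], [0.001, 0.0, -1.0]]
wrist_force: [0.7, 0.1, -1.5]
gripper_width: 19.5
grasp_force: 25.0
```

```bash
python3 d.py c -40 35 56.5
```

```text
goal [552.3 118.4  56.5] shift [-0.3  0.8  6.9] turn [ 0. -0. -0.] now chest [-39.2  34.7  63.4]
```

Converted, 7.5 mm is 0.075, 6 mm is 0.06.

Emit:
{"method": "drive_effector", "body": {"ticks": [{"sz":0.03}, {"sy":0.005, "sz":0.06}, {"sy":0.005, "sz":0.075}, {"sy":0.005, "sz":0.075}]}}

```text
time_s: 21.58
ee_pos: [552.3, 118.6, 55.5]
orientation: [[0.989, 0.148, -0.0], [0.148, -0.989, -0.0], [-0.0, -0.0, -1.0]]
wrist_force: [-0.0, 0.2, -0.8]
gripper_width: 19.9
grasp_force: 25.0
```

Emit:
{"method": "drive_effector", "body": {"ticks": [{}, {}, {}], "finger_gap": 32, "squeeze": 3}}

```text
time_s: 21.95
ee_pos: [552.4, 118.7, 55.7]
orientation: [[0.989, 0.148, 0.0], [0.148, -0.989, 0.0], [0.0, 0.0, -1.0]]
wrist_force: [-0.4, 0.3, 0.5]
gripper_width: 32.1
grasp_force: 0.0
```

Emit:
{"method": "drive_effector", "body": {"ticks": [{"sz":-0.06}, {"sz":-0.2}, {"sz":-0.45}, {"sz":-0.85}, {"sz":-1.2}, {"sz":-1.4}]}}

```text
time_s: 22.7
ee_pos: [552.7, 118.7, 198.7]
orientation: [[0.989, 0.148, 0.003], [0.148, -0.989, 0.001], [0.003, -0.0, -1.0]]
wrist_force: [0.0, -0.4, -0.3]
gripper_width: 31.9
grasp_force: 0.0
```

```bash
python3 d.py 480 -180 220 8.5
```

```text
goal [ 480. -180.  220.] shift [-116.   284.7  -21.6] turn [-0.  -0.2 -0. ] now chest [-39.7  34.5 198.7]
```

Emit:
{"method": "drive_effector", "body": {"ticks": [{"sx":-0.06, "sy":0.15, "sz":-0.05}, {"sx":-0.2, "sy":0.5, "sz":-0.12}, {"sx":-0.38, "sy":0.92, "sz":-0.2}, {"sx":-0.56, "sy":1.36, "sz":-0.22}, {"sx":-0.74, "sy":1.8, "sz":-0.22}, {"sx":-0.92, "sy":2.25, "sz":-0.22}, {"sx":-1.06, "sy":2.62, "sz":-0.22}, {"sx":-1.14, "sy":2.8, "sz":-0.22}, {"sx":-1.16, "sy":2.85, "sz":-0.22}, {"sx":-1.16, "sy":2.85, "sz":-0.22}]}}

```text
time_s: 23.95
ee_pos: [479.4, -180.3, 217.4]
orientation: [[0.989, 0.147, -0.0], [0.147, -0.989, 0.0], [-0.0, -0.0, -1.0]]
wrist_force: [0.6, 0.3, 0.1]
gripper_width: 32.5
grasp_force: 0.0
```

Emit:
{"method": "drive_effector", "body": {"ticks": [{"sy":0.6}, {"sy":1.2}, {"sy":1.5}, {"sy":1.5}, {"sy":1.5}]}}

```text
time_s: 24.58
ee_pos: [502.0, -327.4, 217.4]
orientation: [[0.989, 0.149, -0.0], [0.149, -0.989, 0.0], [-0.0, -0.001, -1.0]]
wrist_force: [0.7, -0.1, 0.0]
gripper_width: 32.0
grasp_force: 0.0
```

```bash
python3 - <<'E'
from station import bot
from h import *
s=bot.snapshot("top"); t=bot.snapshot("side")
cv2.imwrite("pics/s5.png",np.hstack([cv2.resize(s["pixels"][120:290,100:330],None,fx=1.75,fy=1.75),cv2.resize(t["pixels"][90:260,180:400],None,fx=1.75,fy=1.75)]))
E
```

```text
(no output)
```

View pics/s5.png

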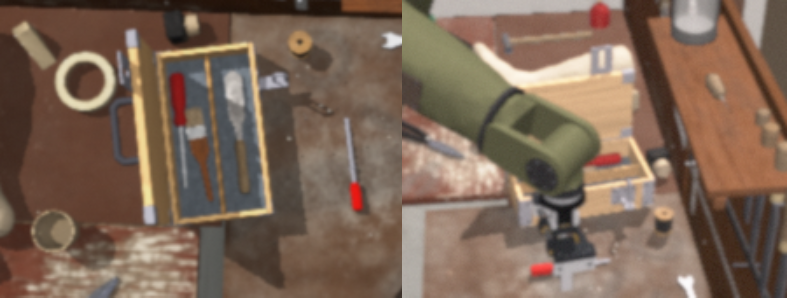

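The top view shows the spatula flat and lengthwise in the hasp-side tray, from (233,75) to (245,190). The lid stands upright, the pin is on the bench at (353,165), and the tape and cup are where they were. The gripper is clear of everything, so I hand in.

```bash
python3 -c "
from station import bot
print(bot.close_job())"
```

```text
the job is handed in; nothing more can be done
None
```

The job is done and handed in at about 25 s: the pin is on the bench, the lid stands upright by itself, and the spatula lies flat and lengthwise in the hasp-side tray; the bowl, tape and cup were not touched.

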